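Press a tail-light lens home in the bench press

TASK

The amber lens stands proud of its black tail-light housing. Slide the tail light between the guides of the small bench press, lens under the plunger, until it meets the back stop; push the plunger's head fully down to its stop, hold it there for a second so that the lens is pressed fully home, and let it spring back up. Then draw the tail light all the way back out of the guides, leave it standing flat on the shelf, let go, and leave the other things on the shelf where they are.

Things in the scene. Friction and masses are not known exactly. Their poses are not given: they have to be found in the camera images.
- press: Grey bench press screwed to the shelf. x runs along its bed: mouth at -x, back stop and column at +x; z up. Origin on the shelf straight under the plunger. Back stop's face at x = +65 mm. The shelf is the bed's floor. A tail light home against the stop has its origin on this origin and its x axis along this x.
- bed_mouth (a point): On the press's x axis at x = -97 mm, on the shelf: mouth of the two aluminium guide rails. Rails 20 mm high, inner faces 43 mm either side of the axis from x = -65 to +65 mm, flaring out to about 54 mm at the mouth.
- press_arm (a point): Top of the outer end of the press's arm, at x = -23 mm, 155 mm high. The arm is 44 mm wide, 25 mm deep, and runs back to the column (45 x 50 mm, x = 82 to 128 mm, 155 mm tall).
- plunger (a joint): Travel of the press's upright spring plunger, m: 0 = up, 0.030 = down at its stop; springs back. The stop takes about 11 N, with the lens about 17 N. A 44 mm black foot hangs under the arm, 85 mm above the shelf when up.
- plunger_top (a point): Centre of the top of the plunger's black mushroom head (48 mm across, flat top 36 mm across), 213 mm above the shelf when up, 183 mm when down; moves with the plunger.
- lamp: Tail light, about 400 g, loose: black housing 130 (x) x 80 (y) x 24 mm high, amber lens on top; origin at the centre of its underside, z up. Its +x end starts towards the press, in front of the mouth. At the -x end a low foot carries an upright tab plate.
- tab (a point): Middle of the top edge of the tail light's upright steel tab plate, to push, pull or pinch: 8 mm thick (x), 44 mm wide (y), 2 to 62 mm high, 105 mm from the lamp's origin towards -x; 36 mm free between tab and housing, 43 mm between tab and lens rim.
- lens (a joint): How far the lens is pressed into the housing, m: 0 = standing 8 mm proud (starts there, up to 1 mm in), 0.008 = fully home. A stiff fit, about 6 N, that stays where it is put.
- lens_top (a point): Centre of the lens's flat top: 63 mm above the shelf when proud, 55 mm when home. The lens is 116 x 70 mm at its rim, 100 x 58 mm above.
- screw_cup: Bystander: stainless cup of screws, 76 mm across, 85 mm tall; origin at the centre of its underside.
- tyre_lever: Bystander: green plastic tyre lever, 150 mm long, lying flat; origin at the centre of its underside.
- brake_lever: Bystander: black brake lever, 160 mm long, lying flat; origin at the centre of its underside.
- spanner: Bystander: steel spanner, 170 mm long, lying flat; origin at the centre of its underside.
- screwdriver: Bystander: screwdriver, 190 mm long, lying flat; origin at the centre of its underside.
- lube_can: Bystander: blue bottle, 54 mm across, 150 mm tall; origin at the centre of its underside.
Not all that is in view belongs to the job. Leave any red or yellow look-alike of the lamp alone.

How it is judged:
By the outcome, as a careful person would: the job done as asked, in the order asked, and still so for the second after the job is handed in, with the robot touching nothing.
It also fails if it takes over 61 s, if anything falls off the work surface, if the arm or the gripper's body presses on something with over 40 N, if the wrist force passes 120 N, or if a joint passes its speed limit or range.

ROBOT

A 6-joint arm with a two-finger parallel gripper is mounted at the origin on the work surface. World frame = base frame: x ahead of the robot, y to its left, z up, the work surface at z = 0. Lengths are in m, angles in rad, forces in N, time in s.
With the tool pointing down it reaches from about 0.275 to 0.825 m from the base axis. Payload 4.9 kg.
Tool frame: the origin (TCP) lies midway between the tips of the shut fingers; the grasp point (between the pads) lies 19 mm behind it (grip_point_offset is the distance from the TCP to the grasp point, in m); z points along the fingers, y is the line along which they close (so a half turn about z gives the same grasp; the last joint's range is limited). The gripper opens to 85 mm and grips with 20 to 120 N. Pads are 22 mm wide; open, the fingers measure 114 mm over their backs; the gripper's body (76 mm by 85 mm) begins 54 mm behind the grasp point. The pads swing forward as they close: fully open they stand 13 mm farther back than shut.
Start: joints at [-1.453, 0.326, -0.193, 1.052, 0, 1.437], TCP at [0.137, -0.533, 0.231] pointing down, gripper open.
Joint ranges: [-2.65, 2.65], [-0.97, 1.79], [-1.3, 1.35], [-1.93, 2.1], [-1.47, 1.37], [-3.14, 3.14]. Speed limits (rad/s): [2.57, 2.57, 3.14, 3.14, 3.14, 3.14].

INTERFACE

Orientations are given as a rotation vector (axis times angle).
In Python, from cell import * gives the robot as it stands. Calls block until the motion is done:
- movep(position, orientation): joint-space move of the TCP to a pose.
- move_l(position, velocity=0.15, rot=None, until_force=None): straight line of the TCP; rot=None keeps the orientation; velocity is the mean speed in m/s. With until_force (N) it stops when the force on the tool has changed by that much, and returns True; else False.
- set_joints(angles): joint-space move.
- let_go() and grab(newtons=None): open the fingers fully, or close them until they stop; newtons is the grip in N (None keeps the last).
- sleep(seconds).
- ik(position, orientation): joint angles nearest the present ones, or None.
- get_state(): the state.
- grab_frame(name): name is "scene" or "top" or "wrist"; returns a dict with "img" (480x640x3 uint8, red, green, blue), "fx", "fy", "cx", "cy" (pixels), "cam_to_world" (4x4, takes a point from camera to world coordinates); the wrist camera has in their place "T_tool_cam" (4x4, takes a point from camera to tool coordinates, whose origin is the TCP and whose axes are the flange's). Camera axes: x right, y down, z forward; pixel columns grow to the right and rows downward; lengths in m; the calibration is good to about 2 mm. The wrist camera is an equidistant fisheye: a pixel r from the principal point sees the ray r / f radians off the axis. A picture is of the moment at which its call begins: read the wrist's pose just before it. There is no depth.
A pose or a line that the arm cannot do raises MotionError and nothing moves.
- sign_off(): hands the job in; it is judged then, once.
Trained networks look in the newest picture that a camera, given by its name, has taken for a name from the list of things; names that differ only in an ending like _2 or _b are one class to them, and where a whole thing is asked for, a point or a joint stands for the part that bears it (a point fixed in the world has none). Each returns a list of dicts, best first, with "score" (0 to 1); they miss things now and then, are a little off and sometimes report something else, mostly with a low value. They report only what shows in the picture. A call takes as long as a camera call. They do not tell look-alikes from the thing itself.
- spot_in(camera, name): "centre" ([column, row] in pixels, amid what is visible of it).
- silhouettes(camera, name): "mask" (480x640 bool, what is visible of it) and "centre" ([column, row] in pixels, amid what is visible of it).
- tip_of(camera, name): "centre" ([column, row] in pixels: a listed point, or the origin of a listed thing).
The state is a dict: "clock": time; "q": joint angles; "joint_velocities": joint speeds; "tau": joint torques, N m; "position": TCP position; "eef_rot": TCP orientation; "contact_force": force on the tool from outside, world axes, zero at the start; "wrist_torque": the same for the moment, N m; "finger_gap": opening from 0.0 (shut) to 1.0 (fully open); "grasp_force": force on a finger pad.
Only numpy, scipy, OpenCV 4.12 (cv2) and the standard library are available. Lean on these libraries where they do the work, as an engineer would, in place of code of your own. Each camera call takes 0.05 s, during which the arm holds its last target. There are 200 camera calls.

## Working session

There is one attempt and no reset: what is moved stays moved. The work goes in short steps, each a Python script; the robot and the scene stay as the last script left them, time stands still between calls to the robot, and variables do not carry over. Pictures are saved under pics/ and viewed, at most 10 in all, crops included, and the job is handed in when it is done.

```bash
mkdir -p pics; ls
cat > h.py <<'E'
from cell import *
import numpy as np, cv2
def ray(f,px):
    M=np.array(f["cam_to_world"]); d=M[:3,:3]@np.array([(px[0]-f["cx"])/f["fx"],(px[1]-f["cy"])/f["fy"],1.]); return M[:3,3],d
def at(f,px,z):
    o,d=ray(f,px); return o+d*(z-o[2])/d[2]
def save(n,img): cv2.imwrite("pics/"+n,cv2.cvtColor(img,cv2.COLOR_RGB2BGR))
E
python3 - <<'E'
from h import *
Z=dict(press=0,bed_mouth=0,press_arm=.155,plunger_top=.213,lamp=0,tab=.062,lens_top=.063,screw_cup=0,tyre_lever=0,brake_lever=0,spanner=0,screwdriver=0,lube_can=0)
for c in("scene","top"):
    f=grab_frame(c); save(c+"1.png",f["img"]); print(c,np.round(np.array(f["cam_to_world"])[:3],2).tolist(),f["fx"])
    for n,z in Z.items():
        print(n,[(np.round(r["centre"]).tolist(),round(r["score"],2),np.round(at(f,r["centre"],z),3).tolist()) for r in tip_of(c,n)[:3]])
print(get_state())
E
```

```text
pics
scene [[0.39, 0.57, -0.72, 1.46], [0.92, -0.25, 0.3, -0.24], [-0.01, -0.78, -0.62, 0.93]] 590.417949473433
press [([317.0, 278.0], 0.74, [0.552, 0.15, 0.0])]
bed_mouth []
press_arm [([311.0, 228.0], 0.68, [0.555, 0.134, 0.155])]
plunger_top [([330.0, 214.0], 0.74, [0.598, 0.159, 0.213]), ([316.0, 203.0], 0.61, [0.551, 0.149, 0.213]), ([147.0, 398.0], 0.17, [0.894, -0.265, 0.213])]
lamp [([160.0, 265.0], 0.78, [0.363, -0.173, 0.0]), ([208.0, 300.0], 0.67, [0.522, -0.099, 0.0]), ([258.0, 232.0], 0.67, [0.336, 0.08, 0.0])]
tab [([228.0, 234.0], 0.85, [0.392, -0.009, 0.062]), ([164.0, 214.0], 0.81, [0.254, -0.13, 0.062])]
lens_top [([160.0, 243.0], 0.87, [0.361, -0.163, 0.063]), ([207.0, 279.0], 0.65, [0.522, -0.094, 0.063]), ([260.0, 210.0], 0.58, [0.331, 0.09, 0.063])]
screw_cup [([324.0, 354.0], 0.98, [0.762, 0.075, 0.0]), ([319.0, 208.0], 0.56, [0.304, 0.263, 0.0]), ([206.0, 300.0], 0.35, [0.52, -0.104, 0.0])]
tyre_lever [([317.0, 311.0], 0.83, [0.646, 0.11, 0.0]), ([320.0, 281.0], 0.37, [0.565, 0.153, 0.0])]
brake_lever [([146.0, 401.0], 0.94, [0.731, -0.275, 0.0])]
spanner [([
[... 1283 characters left out ...]
 'q': array([-1.45319893e+00,  3.26231551e-01, -1.92596048e-01,  1.05197240e+00,
        1.59062471e-05,  1.43662652e+00]), 'joint_velocities': array([-1.51349399e-03, -5.89182177e-05, -2.04574501e-04,  1.28495272e-03,
        8.41458824e-04,  4.09123822e-04]), 'tau': array([ 1.28578790e-04, -4.43330598e+01,  2.62748981e+01,  1.33641752e-03,
        3.59825287e-05,  2.46126255e-06]), 'position': array([ 0.13704904, -0.53268139,  0.23126514]), 'eef_rot': array([-3.11673008e+00, -3.94430884e-01, -2.50324390e-05]), 'contact_force': array([ 0.3208585 , -0.96925495, -0.11815757]), 'wrist_torque': array([-0.04676869, -0.00719787,  0.00902201]), 'grasp_force': 0.0, 'finger_gap': 0.9998240072114932}
```

View pics/top1.png

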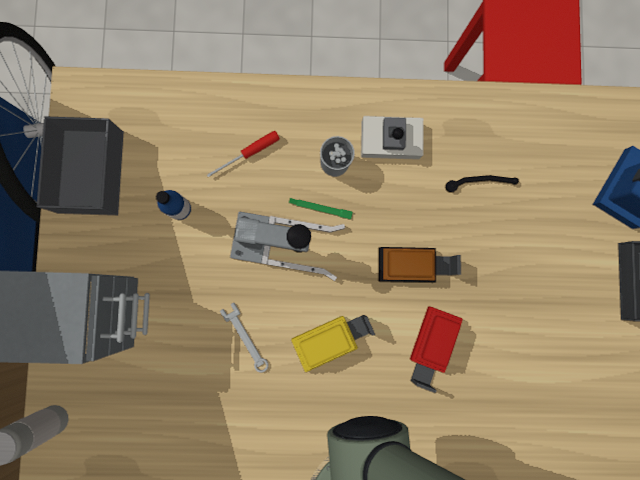

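View pics/scene1.png

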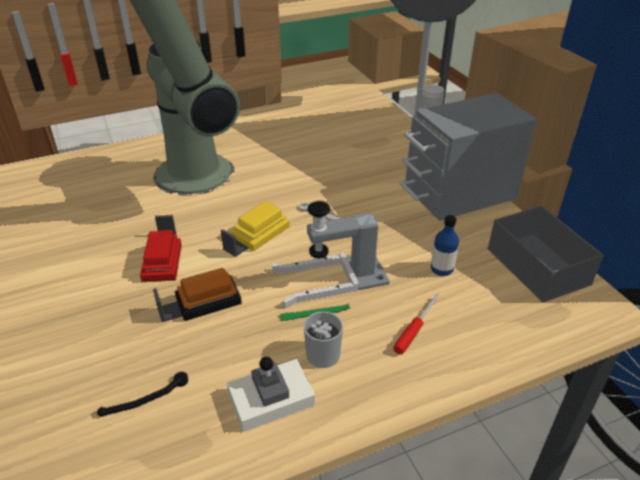

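Candidates for the lamp in the top picture are amber on black at (408,264), yellow at (323,341) and red at (436,340). Amber at (408,264) fits: amber lens, black housing, in front of the press mouth. The press is the one with rails at (300,237); the grey thing on a white block at (393,135) has no rails, so it isn't the press.

Run:
```python
from h import *
f=grab_frame("top"); g=f["img"]
save("crop1.png",cv2.resize(g[190:310,220:480],None,fx=3,fy=3,interpolation=cv2.INTER_CUBIC))
# amber lens by colour
hsv=cv2.cvtColor(g,cv2.COLOR_RGB2HSV)[245:285,375:440]
m=((hsv[...,1]>170)&(hsv[...,0]<20)).astype(np.uint8)
pts=np.argwhere(m)[:,::-1]+[375,245]
P=np.array([at(f,p,.053) for p in pts])[:,:2]
r=cv2.minAreaRect((P*1000).astype(np.float32)); print("lens rect",r)
for n in("lamp","press"):
    for s in silhouettes("top",n)[:4]:
        p=np.argwhere(s["mask"])[:,::-1]; print(n,s["score"],s["centre"],len(p),cv2.minAreaRect(p.astype(np.float32)))
o,d=ray(f,(300,237));print(o)
```

```text
lens rect ((524.6778564453125, -94.26121520996094), (69.31221008300781, 113.79531860351562), 0.12319990992546082)
lamp 0.92 [324.6, 340.9] 2648 ((333.0146179199219, 338.95989990234375), (37.5159797668457, 80.40865325927734), 64.98310089111328)
lamp 0.73 [429.3, 345.0] 2677 ((431.63134765625, 349.1386413574219), (39.21501159667969, 80.30962371826172), 19.98310661315918)
lamp 0.7 [413.9, 266.0] 2519 ((419.0, 264.5), (35.0, 82.0), 90.0)
lamp 0.43 [300.0, 238.6] 519 ((298.0000305175781, 236.50003051757812), (24.748737335205078, 24.748737335205078), 45.0)
press 0.79 [268.9, 236.7] 3549 ((285.74493408203125, 244.21920776367188), (107.94701385498047, 56.04713439941406), 9.090277671813965)
[0.4643275  0.14322716 1.12084021]
```

View pics/crop1.png

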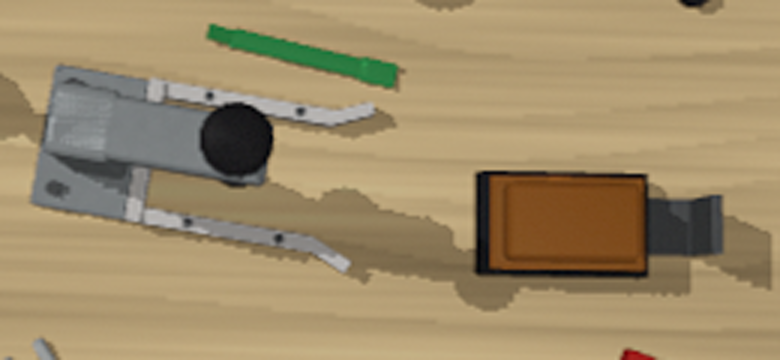

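The crop confirms the amber lens on a black housing with its tab to the right at about (705,225), and the press mouth at about (360,185) facing it. Next I'll compute the press axis and look from the wrist camera over the mouth.

```bash
cat >> h.py <<'E'
from scipy.spatial.transform import Rotation as R
def rot(yaw,flip=False):
    c,s=np.cos(yaw),np.sin(yaw); k=-1 if flip else 1
    return R.from_matrix(np.array([[k*c,k*s,0],[k*s,-k*c,0],[0,0,-1.]]).T.reshape(3,3).T if 0 else np.column_stack([[k*c,k*s,0],[k*s,-k*c,0],[0,0,-1]])).as_rotvec()
def wproj(f,pos,rv,P):
    T=np.eye(4);T[:3,:3]=R.from_rotvec(rv).as_matrix();T[:3,3]=pos
    C=np.linalg.inv(T@np.array(f["T_tool_cam"])); p=C[:3,:3]@np.asarray(P)+C[:3,3]
    r=np.hypot(p[0],p[1]); th=np.arctan2(r,p[2]); return np.array([f["cx"]+f["fx"]*th*p[0]/r,f["cy"]+f["fy"]*th*p[1]/r])
def wat(f,pos,rv,px,z):
    u=np.array([(px[0]-f["cx"])/f["fx"],(px[1]-f["cy"])/f["fy"]]); th=np.hypot(*u)
    d=np.array([*(np.sin(th)*u/th),np.cos(th)]); T=R.from_rotvec(rv).as_matrix(); M=np.array(f["T_tool_cam"])
    o=T@M[:3,3]+pos; d=T@M[:3,:3]@d; return o+d*(z-o[2])/d[2]
E
python3 - <<'E'
from h import *
f=grab_frame("top")
c=lambda x,y:at(f,(x/3+220-.33,y/3+190-.33),.02)[:2]
U=[c(210,96),c(301,111)];L=[c(187,222),c(279,238)]
m=[(U[i]+L[i])/2 for i in(0,1)]; d=m[0]-m[1]
print(U,L,"mid",m,"yaw",np.degrees(np.arctan2(d[1],d[0])),"sep",np.linalg.norm(U[0]-L[0]))
for fl in(0,1):
    for p in([.525,-.2,.25],[.56,.04,.05],[.56,.15,.22]):
        print(fl,np.round(ik(p,rot(np.pi/2,fl)),2))
movep([.525,-.06,.30],rot(np.pi/2,False))
s=get_state(); w=grab_frame("wrist"); save("w1.png",w["img"]); print(s["position"],s["eef_rot"],w["fx"],np.round(w["T_tool_cam"],3).tolist(),s["clock"])
z=dict(plunger_top=.213,lens_top=.063,tab=.062,press=0,lamp=0,bed_mouth=0,press_arm=.155)
for n in z: print(n,[(np.round(r["centre"]).tolist(),round(r["score"],2),np.round(wat(w,s["position"],s["eef_rot"],r["centre"],z[n]),4).tolist()) for r in tip_of("wrist",n)[:3]])
E
```

```text
[array([0.61595505, 0.1723258 ]), array([0.60641119, 0.10253526])] [array([0.51928037, 0.18680923]), array([0.5090513 , 0.11685743])] mid [array([0.56761771, 0.17956752]), array([0.55773124, 0.10969635])] yaw 81.94636116969173 sep 0.09775358400233441
0 [-0.5   0.34 -0.13  1.11  0.    1.08]
0 [-0.06  0.53 -0.39  0.65  0.    1.51]
0 [ 0.13  0.39 -0.13  1.05  0.    1.71]
1 [-0.5   0.34 -0.13  1.11  0.   -2.07]
1 [-0.06  0.53 -0.39  0.65  0.   -1.63]
1 [ 0.13  0.39 -0.13  1.05  0.   -1.44]
[ 0.52488692 -0.0608393   0.29984914] [-2.22304973e+00 -2.21976222e+00  4.97779667e-04] 371.64829954431775 [[0.0, -0.945, -0.328, 0.085], [1.0, 0.0, -0.0, -0.001], [0.0, -0.328, 0.945, -0.142], [0.0, 0.0, 0.0, 1.0]] 3.8
plunger_top [([347.0, 13.0], 0.49, [0.541, 0.0886, 0.213])]
lens_top [([178.0, 284.0], 0.89, [0.3542, -0.1628, 0.063]), ([147.0, 67.0], 0.67, [0.3405, 0.0869, 0.063]), ([318.0, 233.0], 0.59, [0.522, -0.1001, 0.063])]
tab [([106.0, 260.0], 0.97, [0.2568, -0.1343, 0.062]), ([190.0, 148.0], 0.76, [0.387, -0.0053, 0.062]), ([320.0, 319.0], 0.61, [0.5237, -0.2081, 0.062])]
press []
lamp [([318.0, 215.0], 0.84, [0.5212, -0.0975, 0.0]), ([194.0, 267.0], 0.84, [0.3545, -0.1685, 0.0]), ([169.0, 73.0], 0.55, [0.3403, 0.0867, 0.0])]
bed_mouth []
press_arm [([320.0, 320.0], 0.44, [0.5245, -0.1526, 0.155])]
```

View pics/w1.png

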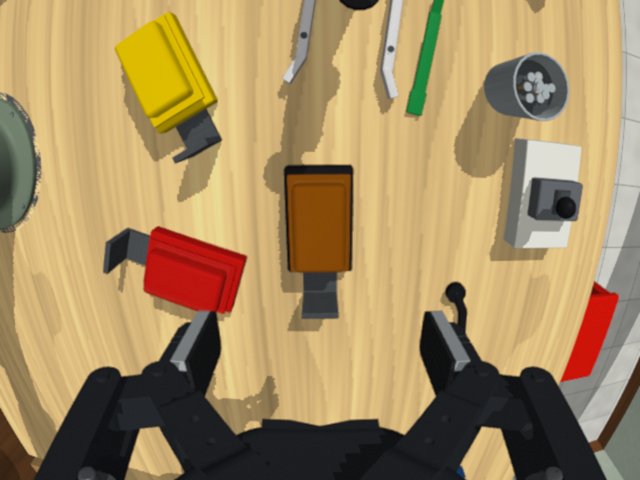

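The wrist view shows the amber lamp at (319,225) with its tab at (320,310), and the rail tips at (289,80) and (392,96). I'll get a view nearer the press for its axis.

Run:
```python
from h import *
import pickle
movep([.55,.06,.34],rot(np.pi/2))
s=get_state(); w=grab_frame("wrist"); save("w2.png",w["img"]); pickle.dump((s,w),open("w2.pkl","wb"))
z=dict(plunger_top=.213,press=0,press_arm=.155)
for n in z: print(n,[(np.round(r["centre"]).tolist(),round(r["score"],2),np.round(wat(w,s["position"],s["eef_rot"],r["centre"],z[n]),4).tolist()) for r in tip_of("wrist",n)[:3]])
```

```text
plunger_top [([335.0, 109.0], 0.67, [0.5603, 0.1501, 0.213])]
press [([331.0, 107.0], 0.16, [0.5635, 0.1567, 0.0])]
press_arm []
```

View pics/w2.png

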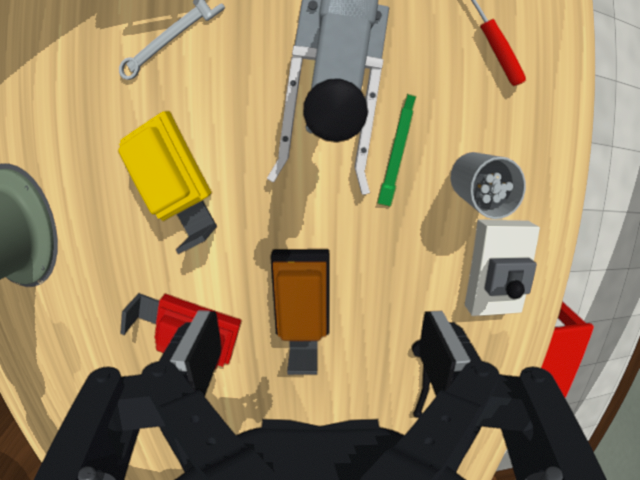

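The press is seen from above: the plunger head is at (335,109) and the rails run from (295,60) to (270,180) on the left and (378,65) to (365,190) on the right. I'll enlarge it to read the rail edges.

Run:
```python
from h import *
g=cv2.cvtColor(cv2.imread("pics/w2.png"),cv2.COLOR_BGR2RGB)
save("w2c.png",cv2.resize(g[50:200,250:400],None,fx=4,fy=4,interpolation=cv2.INTER_CUBIC))
```

```text
(no output)
```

View pics/w2c.png

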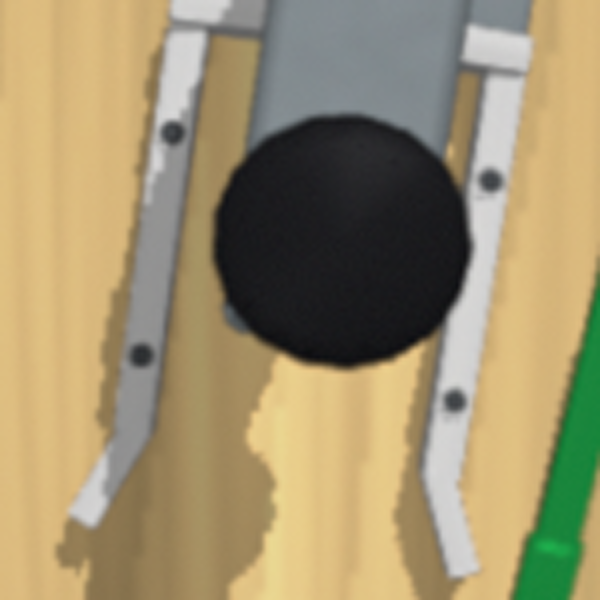

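Run:
```python
from h import *
import pickle
s,w=pickle.load(open("w2.pkl","rb"))
c=lambda p,z=.02:wat(w,s["position"],s["eef_rot"],((p[0]+.5)/4+250-.5,(p[1]+.5)/4+50-.5),z)[:2]
L=np.array([c(p) for p in[(173,132),(141,355),(155,428),(97,528)]]);Rr=np.array([c(p) for p in[(490,180),(455,400),(423,473),(448,578)]])
for a in(L,Rr): d=a[0]-a[1]; print(a.round(4).tolist(),np.degrees(np.arctan2(d[1],d[0])))
m=(L+Rr)/2; print("mid",m.round(4).tolist(),"sep",np.linalg.norm(L-Rr,axis=1))
d=(L-Rr); print("perp yaw",np.degrees(np.arctan2(d[:,1],d[:,0]))-90)
d=m[0]-m[1];d/=np.linalg.norm(d); print("axis yaw",np.degrees(np.arctan2(d[1],d[0])), "origin via bend",m[2]+.065*d,"via mouth",m[3]+.097*d,"head",c((343,240),.211))
```

```text
[[0.5164, 0.1866], [0.5061, 0.1172], [0.5102, 0.0942], [0.4913, 0.0625]] 81.56495449564446
[[0.6131, 0.1726], [0.6034, 0.1034], [0.5938, 0.0801], [0.6026, 0.0464]] 82.0336650623805
mid [[0.5648, 0.1796], [0.5548, 0.1103], [0.552, 0.0871], [0.547, 0.0545]] sep [0.0976345  0.09820783 0.0848085  0.11253787]
perp yaw [81.75557078 81.94608461 80.47065698 81.78172697]
axis yaw 81.79876424846205 origin via bend [0.56129069 0.15148524] via mouth [0.5607886  0.15047665] head [0.56034794 0.14970913]
```

```bash
cat >> h.py <<'E'
YAW=np.radians(81.8); D=np.array([np.cos(YAW),np.sin(YAW)]); O=np.array([.562,.150]); RP=rot(YAW)
def pr(x,z,y=0): p=O+x*D+y*np.array([-D[1],D[0]]); return [p[0],p[1],z]
E
python3 - <<'E'
from h import *
import pickle
rv=rot(np.pi/2)
movep([.523,-.2035,.14],rv); move_l([.523,-.2035,.022],.12)
grab(50); s=get_state(); print(s["finger_gap"],s["grasp_force"],s["position"],s["contact_force"])
print(move_l(pr(-.19-.105,.022),.08,rot=RP))
s=get_state(); w=grab_frame("wrist"); save("w3.png",w["img"]); pickle.dump((s,w),open("w3.pkl","wb"))
print(s["position"],s["contact_force"],s["clock"],s["finger_gap"])
E
```

```text
0.5083561204785404 50.09108483791351 [ 0.52339207 -0.20374789  0.02262554] [-1.10138118 -0.03269375  5.63658564]
False
[ 0.52038972 -0.14200086  0.02259309] [-1.66950704 -0.8539732   6.42763363] 8.75 0.5100950418398077
```

View pics/w3.png

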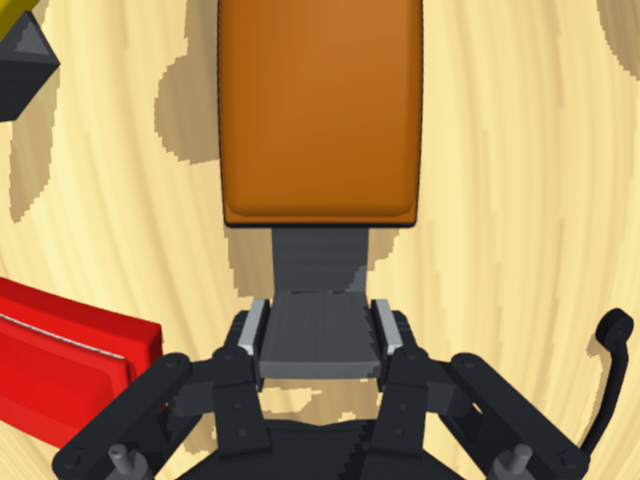

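The lamp sits square in the grip: tab at (320,335), housing edges at x≈222 and x≈418. I'll check it against the rail axis in the top camera, then slide in.

Run:
```python
from h import *
f=grab_frame("top"); g=f["img"]
hsv=cv2.cvtColor(g,cv2.COLOR_RGB2HSV)
m=((hsv[...,1]>170)&(hsv[...,0]<20)).astype(np.uint8); m[:200]=0;m[290:]=0;m[:,:340]=0;m[:,450:]=0
pts=np.argwhere(m)[:,::-1]
P=np.array([at(f,p,.053) for p in pts])[:,:2]
r=cv2.minAreaRect((P*1000).astype(np.float32)); print("lens rect",r,len(pts))
a=np.array([.56762,.17957]);b=np.array([.55773,.10970]);d=(a-b)/np.linalg.norm(a-b);v=np.array(r[0])/1000-b
print("lateral",v@np.array([-d[1],d[0]]),"expected lamp",pr(-.19,0))
for x in(-.105-.16,-.105-.13,-.105-.1,-.105-.06,-.105-.03,-.105-.012):
    h=move_l(pr(x,.022),.06,until_force=15); s=get_state(); print(x,h,s["position"].round(4),s["contact_force"].round(1),s["wrist_torque"].round(2))
    if h: break
```

```text
lens rect ((536.5675659179688, -35.21643829345703), (115.5993423461914, 69.84461975097656), 81.54212188720703) 1625
lateral 0.0006433038814608397 expected lamp [np.float64(0.5349005025959528), np.float64(-0.038057483872479925), 0]
-0.265 False [ 0.5249 -0.1123  0.0227] [-0.2 -0.8  5.1] [-0.1   0.2   0.04]
-0.235 False [ 0.5291 -0.0826  0.0226] [ 0.  -1.8  5.6] [-0.2   0.17 -0.01]
-0.20500000000000002 False [ 0.5334 -0.0529  0.0226] [-0.8 -1.4  6.1] [-0.17  0.13  0.1 ]
-0.16499999999999998 False [ 0.539  -0.0135  0.0226] [-0.2 -1.9  6.8] [-0.29  0.21  0.1 ]
-0.135 False [0.5433 0.0164 0.0226] [ 0.1 -2.9  6.3] [-0.24  0.16  0.07]
-0.11699999999999999 False [0.5459 0.0345 0.0226] [ 0.6 -1.4  5.9] [-0.04  0.06 -0.01]
```

Run:
```python
from h import *
h=move_l(pr(-.097,.022),.03,until_force=10); s=get_state(); v=s["position"][:2]-O
print(h,"press-x of TCP",v@D,s["contact_force"].round(1),s["clock"])
let_go(); s=get_state(); print(s["contact_force"].round(1))
p=s["position"]; move_l([p[0],p[1],.15],.15)
p=O+D*-.15; move_l([p[0],p[1],.30],.25)
f=grab_frame("top"); save("t2.png",cv2.resize(f["img"][190:310,220:420],None,fx=4,fy=4,interpolation=cv2.INTER_CUBIC))
s=get_state(); w=grab_frame("wrist"); save("w4.png",w["img"])
for n,z in dict(plunger_top=.213).items(): print(n,[(np.round(r["centre"]).tolist(),round(r["score"],2),np.round(wat(w,s["position"],s["eef_rot"],r["centre"],z),4).tolist()) for r in tip_of("wrist",n)[:3]])
print(s["clock"])
```

```text
True press-x of TCP -0.10550831698829648 [-1.4 -1.9  4.6] 13.2167
[-0.4  0.1 -0.1]
plunger_top [([317.0, 14.0], 0.93, [0.5582, 0.1483, 0.213])]
15.5333
```

View pics/w4.png

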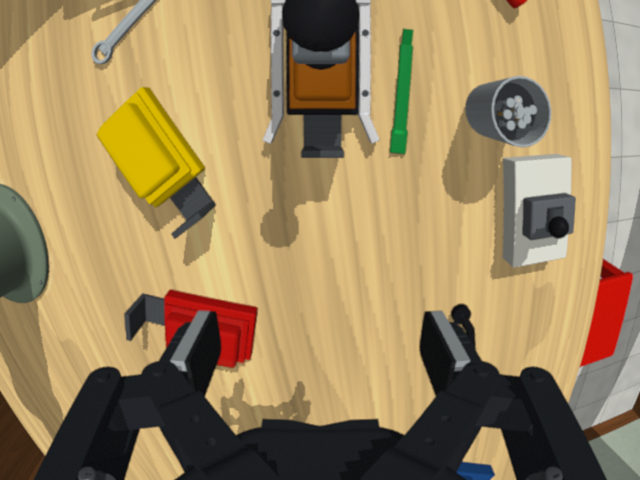

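The lamp lies between the rails at (322,85) with the plunger over the lens. The force dropped right after contact, so I'll verify seating by nudging the tab from behind with shut fingers, then press the plunger.

Run:
```python
from h import *
grab(30)
move_l(pr(-.16,.10),.25); move_l(pr(-.16,.035),.15)
h=move_l(pr(-.105,.035),.03,until_force=12); s=get_state()
print(h,"x",(s["position"][:2]-O)@D,s["contact_force"].round(1))
sleep(.2); s=get_state(); print("held",(s["position"][:2]-O)@D,s["contact_force"].round(1),s["clock"])
move_l(pr(-.16,.035),.15); move_l(pr(-.16,.26),.25)
s=get_state(); print(s["clock"])
```

```text
True x -0.12094945008722417 [-0.1 -0.6  0.3]
held -0.12093558450633073 [ 0.5 -1.  -0.9] 19.4083
20.8667
```

Run:
```python
from h import *
move_l(pr(0,.26),.25); move_l(pr(0,.222),.1)
h=move_l(pr(0,.19),.04); s=get_state(); print(s["position"][2],s["contact_force"].round(1))
h=move_l(pr(0,.178),.012,until_force=22); s=get_state(); print(h,s["position"].round(4),s["contact_force"].round(1))
for i in range(3): sleep(.45); s=get_state(); print(s["position"][2].round(4),s["contact_force"].round(1))
w=grab_frame("scene"); save("s2.png",cv2.resize(w["img"][150:330,230:430],None,fx=3,fy=3))
print(s["clock"])
```

```text
0.19079052200932003 [-1.7 -0.6  7.1]
True [0.5627 0.1501 0.1836] [-3.2 -0.7 10. ]
0.1838 [-2.5  0.2  9.1]
0.1838 [-2.1 -0.3  9.5]
0.1838 [-2.8 -0.6  9.2]
25.3
```

View pics/s2.png

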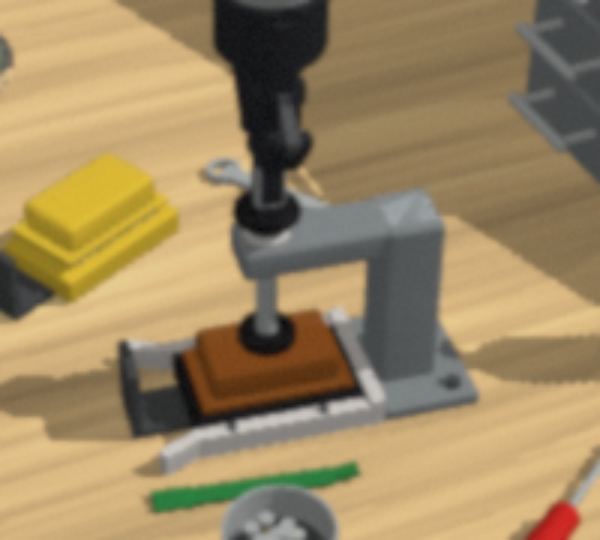

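The plunger is nearly down, with the foot on the lens at (267,330), and the lamp is against the stop. At 9 N and z = 0.1838 it isn't fully on its stop, so I'll push further and hold.

Run:
```python
from h import *
for z in(.1815,.1805,.1795,.1785,.1775):
    move_l(pr(0,z),.02); sleep(.1); s=get_state(); F=s["contact_force"]; print(z,s["position"][2].round(4),F.round(1))
    if F[2]>26: break
sleep(1.3); s=get_state(); print(s["position"][2].round(4),s["contact_force"].round(1),s["clock"])
```

```text
0.1815 0.183 [-1.7 -0.4 12.2]
0.1805 0.183 [-5.1 -1.  17.4]
0.1795 0.1829 [-7.3 -1.7 22.8]
0.1785 0.1829 [-8.4 -1.2 28. ]
0.1829 [-9.  -1.7 28.8] 28.05
```

Run:
```python
from h import *
move_l(pr(0,.225),.06); move_l(pr(0,.27),.2); move_l(pr(-.16,.27),.25); let_go()
move_l(pr(-.1055,.14),.2); move_l(pr(-.1055,.022),.12); grab(50)
s=get_state(); print(s["finger_gap"],s["contact_force"].round(1))
for x in(-.2,-.34): print(move_l(pr(x,.022),.07,until_force=25),get_state()["contact_force"].round(1))
let_go(); s=get_state(); p=s["position"]; move_l([p[0],p[1],.16],.12)
move_l([p[0]-.02,p[1]-.12,.28],.25); sleep(.3)
print(get_state()["clock"])
f=grab_frame("scene"); g=f["img"]; t=grab_frame("top"); save("e.png",np.hstack([cv2.resize(g[180:340,100:400],(400,213)),cv2.resize(t["img"][120:360,180:480],(400,213))]))
s=get_state(); w=grab_frame("wrist")
for n,z in dict(lamp=0,lens_top=.055,tab=.062,plunger_top=.213).items():
    for c,F in(("scene",f),("top",t)): print(c,n,[(round(r["score"],2),np.round(at(F,r["centre"],z),3).tolist()) for r in tip_of(c,n)[:3]])
```

```text
0.5082974038930227 [-0.8 -0.1  5.2]
False [0.8 2.2 6.3]
False [0.7 3.9 7.8]
39.95
scene lamp [(0.91, [0.364, -0.172, -0.0]), (0.75, [0.524, -0.085, 0.0]), (0.71, [0.337, 0.091, 0.0])]
top lamp [(0.92, [0.352, -0.161, 0.0]), (0.73, [0.341, 0.099, 0.0]), (0.68, [0.739, -0.271, 0.0])]
scene lens_top [(0.69, [0.528, -0.079, 0.055]), (0.69, [0.325, 0.093, 0.055]), (0.63, [0.34, -0.176, 0.055])]
top lens_top [(0.73, [0.535, -0.086, 0.055]), (0.71, [0.364, -0.164, 0.055]), (0.6, [0.338, 0.09, 0.055])]
scene tab [(0.77, [0.399, -0.005, 0.062]), (0.64, [0.247, -0.137, 0.062]), (0.61, [0.505, -0.188, 0.062])]
top tab [(0.57, [0.509, -0.188, 0.062]), (0.57, [0.259, -0.132, 0.062]), (0.56, [0.39, -0.002, 0.062])]
scene plunger_top [(0.86, [0.552, 0.153, 0.213])]
top plunger_top [(0.62, [0.561, 0.15, 0.213])]
```

View pics/e.png

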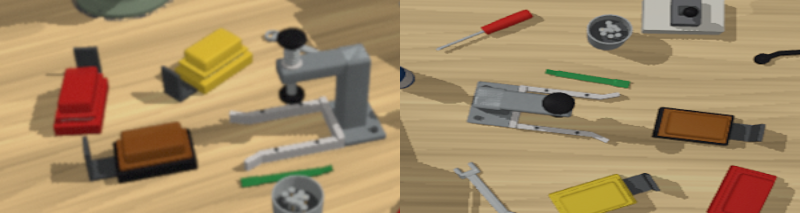

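The lamp stands flat and clear of the guides (left panel (155,150), right panel (693,125)). The plunger is back up, the bystanders are where they were, and the gripper is clear.

```bash
python3 -c "
from cell import *
print(sign_off())"
```

```text
the job is handed in; nothing more can be done
None
```

I slid the tail light in to the back stop, held the plunger on its stop for over a second, drew the light back out flat on the shelf and released it. The job was handed in at about 40 s. No verdict came back, and I judged the lens fully home from the plunger reaching its stop, not from a direct measurement.

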